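# Break down a stuck set of extruder sleeves and lay it out by size

### The arm

A 7-joint arm with a two-finger parallel gripper is mounted at the origin on a cart in front of the work surface, level with it; the furniture and walls round the work are solid. World frame = base frame: x ahead of the robot, y to its left, z up, the work surface at z = 0. Lengths are in m, angles in degrees, forces in N, time in s.
With the tool pointing down it reaches from about 0.4 to 0.85 m from the base axis. Payload 6.9 kg.
Tool frame: the origin (TCP) lies midway between the tips of the shut fingers; the grasp point (between the pads) lies 19 mm behind it; z points along the fingers, y is the line along which they close (so a half turn about z gives the same grasp; the last joint's range is limited). The gripper opens to 85 mm and grips with 20 to 120 N. Pads are 22 mm wide; open, the fingers measure 114 mm over their backs; the gripper's body (76 mm by 85 mm) begins 54 mm behind the grasp point. The pads swing forward as they close: fully open they stand 13 mm farther back than shut.
Start: joints at [-61.221, 29.078, -13.613, 85.955, 7.202, 65.827, -8.869], TCP at [0.242, 0.576, 0.231] pointing down, gripper open.
Joint ranges: [-176.47, 176.47], [-13.61, 117.27], [-81.72, 77.17], [0.22, 143.17], [-87.28, 267.28], [10, 112.55], [-165.47, 165.47]. Speed limits (degrees/s): [136.94, 136.94, 180, 180, 180, 180, 180].

### API

Orientations are given as a 3x3 rotation matrix whose columns are the frame's x, y, z axes.
In Python, from plant import manip gives the robot as it stands. The module is installed in compiled form; this text tells all that it offers.
- The arm moves only by the shell command python3 -m pendant 'ROWS' [FORCE]. ROWS is JSON, a list of rows, each an object with "dp": the shift along the world's x, y, z in cm, a list of three; "angular": the turn, a rotation vector about the world's x, y, z in rad, a list of three; "jaw": the opening, from 0 (shut) to 1 (fully open). A call has exactly 10 rows; each row is the pose to reach, as a shift and turn from the pose commanded when the call began; what a row does not reach only later rows make up. A row lasts 1/10 s, in which the tool goes at most 50 mm and 8.59 degrees, less where a joint would pass 70% of its speed; a pose out of reach is approached as far as the arm can. A call with a gripper value outside its range is refused whole. The fingers move at their own pace and stop on an object; FORCE is the grip in N (left out, the last holds). Time passes only in rows, so rows that repeat a pose let the fingers close, or fill a call up. It gives the time, the measured TCP pose, the force, the opening and the grip force at its end, in the units of the state.
- manip.get_state(): the state, without advancing time (a new reading comes with each control period).
- manip.snapshot(name): name is "side" or "top" or "wrist"; returns the picture (480x640x3 uint8, red, green, blue); there is no depth.
- manip.get_calibration(name): a dict with "fx", "fy", "cx", "cy" (pixels), "position" and "orientation" of the camera in the world. Camera axes: x right, y down, z forward; pixel columns grow to the right and rows downward; lengths in m; the calibration is good to about 2 mm. A picture is of the moment at which its call begins: read the wrist's pose just before it. get_calibration takes no time and is no camera call; for the wrist camera it gives the pose at the moment of the call.
- manip.sign_off(): hands the job in; it is judged then, once.
The state is a dict: "t": time; "joints": joint angles; "joint_velocities": joint speeds; "joint_efforts": joint torques, N m; "tcp_pos": TCP position; "tcp_rot": TCP orientation; "ft_force": force on the tool from outside, world axes, zero at the start; "torque": the same for the moment, N m; "gripper_width": opening from 0.0 (shut) to 1.0 (fully open); "finger_force": force on a finger pad.
Only numpy, scipy, OpenCV 4.12 (cv2) and the standard library are available. Lean on these libraries where they do the work, as an engineer would, in place of code of your own. Each camera call takes 0.05 s, during which the arm holds its last target. There are 200 camera calls.

### The job

Three metal extruder sleeves are stuck one inside another by their tight rubber rings. Slide the square foot of the set fully home under the lips of the holding-down jig, so that it is held, then work the small sleeve out upwards on its own, leaving the middle one seated, and after it the middle one. Stand all three upright in the grey tray in a row by size: smallest in the third of the tray on the robot's left, middle one in the middle third, and the largest, slid back out of the jig, in the right third. Leave the other things on the desk where they are.

Things in the scene. Friction and masses are not known exactly. Their poses are not given: they have to be found in the camera images.
- base_sleeve: Largest sleeve, aluminium, 48 mm high: round body 64 mm across with a 45 mm bore, on a square foot 84 x 84 x 8 mm. Origin: centre of the underside of the foot; z up its axis, x and y parallel to the foot's sides. A rubber ring in the bore, 22 mm up, grips the middle sleeve: 12 to 16 N to pull it out, free after 15 mm. 0.3 kg.
- middle_sleeve: Middle sleeve, aluminium, 56 mm high: knurled head 52 mm across in the top 18 mm, below it a barrel 42 mm across and 38 mm long, 29 mm bore. Origin: centre of the lower end; z towards the head. It starts stuck in the base sleeve, head 0 to 4 mm above the base sleeve's rim. A rubber ring in its bore, 28 mm up, grips the small sleeve. 0.2 kg.
- inner_sleeve: Smallest sleeve, aluminium, 52 mm high: knurled head 36 mm across in the top 18 mm, below it a barrel 26 mm across and 34 mm long. Origin: centre of the lower end; z towards the head. It starts stuck in the middle sleeve, head 0 to 4 mm above that one's head. A straight pull takes 15 to 21 N and brings the middle sleeve along; turned to and fro while drawn up slowly, it slips out alone (free after 9 mm). 0.09 kg.
- keeper_home (a point): Holding-down jig, fixed: 6 mm dark steel plate with two side guides, lips and a back stop. This point: on the plate's top (6 mm above the desk), under the foot's centre when it is home. The foot goes in along this frame's +x, its sides parallel to x; the slightly flared mouth, at -x, faces away from the robot, so the set is drawn in towards it.
- keeper: The same jig; origin under keeper_home on the desk, same axes. Plate 136 x 126 mm, from 78 mm before (-x) to 58 mm behind. The guides, from x = -46 to 52 mm and 23.5 mm high above the desk, stand 87 mm apart; their lips leave a 71 mm slot for the round body from x = -26 mm on, with 3.5 mm of play above the foot. The stop's face is at x = 42.5 mm.
- tray: Shallow grey plastic tray, 184 mm (its x) by 294 mm (its y), walls 27 mm high and 9 mm thick, inner floor 3 mm above its underside. Origin: centre of its underside; +y is its left end as seen from the robot. Its thirds are 92 mm long inside. Loose, 0.32 kg. A monitor stands close beyond it (x over 0.6 m, y under 0.05 m): keep the wrist on its near side.
- grease_tub: Bystander: white grease tub with a blue lid, 60 mm across, 48 mm high. Leave it standing.
- dust_brush: Bystander: flat paint brush, 203 mm long, lying flat. Leave it alone.
Mind the look-alikes: they are no part of the job. What is shaped like the inner_sleeve but yellow is not meant.

How it is judged (in metres and radians):
On the way, in this order (a step that is already met when the one before it is completed fails the run):
1. the square foot is fully home under the jig's lips, the set still together (x of base_sleeve in the frame of keeper_home between -0.006 and 0.005 m and y of base_sleeve in the frame of keeper_home between -0.005 and 0.005 m and z of base_sleeve in the frame of keeper_home below 0.006 m and z of middle_sleeve in the frame of base_sleeve between 0.005 and 0.02 m and horizontal distance between middle_sleeve and base_sleeve below 0.006 m and z of inner_sleeve in the frame of middle_sleeve between 0.015 and 0.032 m and horizontal distance between inner_sleeve and middle_sleeve below 0.006 m), for 0.2 s.
2. the small sleeve is drawn clear of the middle one, which is still in the base sleeve, its foot in the jig (x of base_sleeve in the frame of keeper_home between -0.006 and 0.005 m and y of base_sleeve in the frame of keeper_home between -0.005 and 0.005 m and z of base_sleeve in the frame of keeper_home below 0.006 m and z of middle_sleeve in the frame of base_sleeve between 0.005 and 0.02 m and horizontal distance between middle_sleeve and base_sleeve below 0.006 m and distance between inner_sleeve and middle_sleeve above 0.065 m), for 0.1 s.
3. the middle sleeve is drawn clear of the base sleeve, whose foot is still in the jig (x of base_sleeve in the frame of keeper_home between -0.006 and 0.005 m and y of base_sleeve in the frame of keeper_home between -0.005 and 0.005 m and z of base_sleeve in the frame of keeper_home below 0.006 m and distance between middle_sleeve and base_sleeve above 0.055 m), for 0.1 s.
At the end, for the whole second after the job is handed in: The small sleeve stands in the left third of the tray, the middle one in the middle third, the base sleeve in the right third: centres within these thirds and within 70 mm of the tray's middle line, lower ends on its floor (to 5 mm), upright to 0.12 rad, at rest and released (y of inner_sleeve in the frame of tray between 0.048 and 0.14 m and x of inner_sleeve in the frame of tray between -0.07 and 0.07 m and z of each of inner_sleeve, middle_sleeve, base_sleeve in the frame of tray below 0.008 m and angle between each of inner_sleeve, middle_sleeve, base_sleeve's own z axis and vertical below 0.12 rad and linear speed of each of inner_sleeve, middle_sleeve, base_sleeve below 0.03 m/s and y of middle_sleeve in the frame of tray between -0.044 and 0.044 m and x of middle_sleeve in the frame of tray between -0.07 and 0.07 m and y of base_sleeve in the frame of tray between -0.14 and -0.048 m and x of base_sleeve in the frame of tray between -0.07 and 0.07 m and angle between tray's own z axis and vertical below 0.05 rad); the robot touches nothing.
It fails at once if the grease tub or the brush is pushed more than 30 mm away (distance of any of grease_tub, dust_brush from where it was at the start of the episode above 0.03 m).
It also fails if it takes over 72 s, if anything falls off the work surface, if the arm or the gripper's body presses on something with over 40 N, if the wrist force passes 120 N, or if a joint passes its speed limit or range.

## Working session

There is one attempt and no reset: what is moved stays moved. The work goes in short steps, Python scripts to look and compute and a shell command to move; the robot and the scene stay as the last step left them, time stands still between calls to the robot, and variables do not carry over. Pictures are saved under pics/ and viewed, at most 12 in all, crops included, and the job is handed in when it is done.

```bash
mkdir -p pics; cat > h.py <<'E'
from plant import manip
import numpy as np, cv2
def ray(cal,u,v):
    d=np.array([(u-cal["cx"])/cal["fx"],(v-cal["cy"])/cal["fy"],1.0])
    return np.array(cal["position"]),np.array(cal["orientation"])@d
def onz(cal,u,v,z):
    p,d=ray(cal,u,v); return p+d*(z-p[2])/d[2]
def proj(cal,X):
    c=np.array(cal["orientation"]).T@(np.array(X)-np.array(cal["position"]))
    return cal["fx"]*c[0]/c[2]+cal["cx"],cal["fy"]*c[1]/c[2]+cal["cy"]
E
python3 - <<'E'
from h import *
import json
for n in("top","side"):
    c=manip.get_calibration(n); print(n,{k:np.round(v,3).tolist() for k,v in c.items()})
    im=manip.snapshot(n); cv2.imwrite(f"pics/{n}0.png",im[:,:,::-1]); np.save(f"pics/{n}0.npy",im)
s=manip.get_state(); print({k:np.round(v,3).tolist() for k,v in s.items()})
E
```

```text
top {'fx': 470.352, 'fy': 470.352, 'cx': 317.539, 'cy': 233.512, 'position': [0.46, 0.055, 0.891], 'orientation': [[-0.012, -0.99, 0.142], [-1.0, 0.015, 0.017], [-0.019, -0.141, -0.99]]}
side {'fx': 449.956, 'fy': 449.956, 'cx': 313.382, 'cy': 237.357, 'position': [0.419, 0.723, 0.586], 'orientation': [[-0.972, -0.144, 0.185], [-0.234, 0.598, -0.767], [-0.0, -0.789, -0.615]]}
{'t': 0.1, 'joints': [-61.222, 29.121, -13.609, 86.001, 7.203, 65.829, -8.869], 'joint_velocities': [-0.134, 0.043, 0.001, -0.114, 0.073, 0.053, -0.028], 'joint_efforts': [-0.004, -62.184, -2.194, -25.021, 0.013, 0.008, 0.0], 'tcp_pos': [0.241, 0.576, 0.231], 'tcp_rot': [[-0.922, 0.386, -0.001], [0.386, 0.922, -0.001], [-0.0, -0.002, -1.0]], 'ft_force': [-0.783, 0.544, 0.443], 'torque': [-0.012, -0.018, 0.047], 'finger_force': 0.0, 'gripper_width': 0.998}
```

View pics/top0.png

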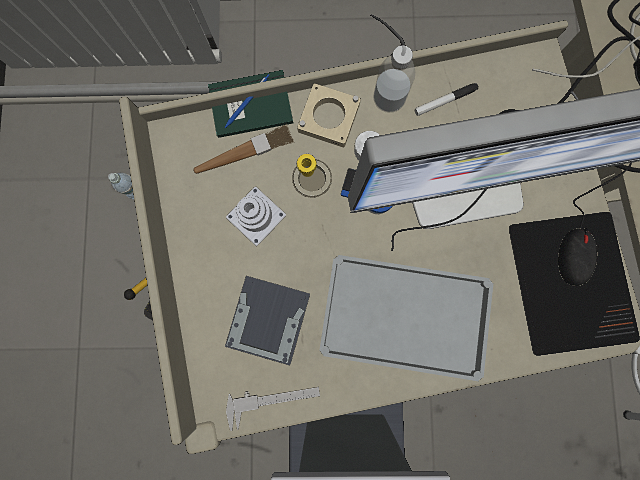

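View pics/side0.png

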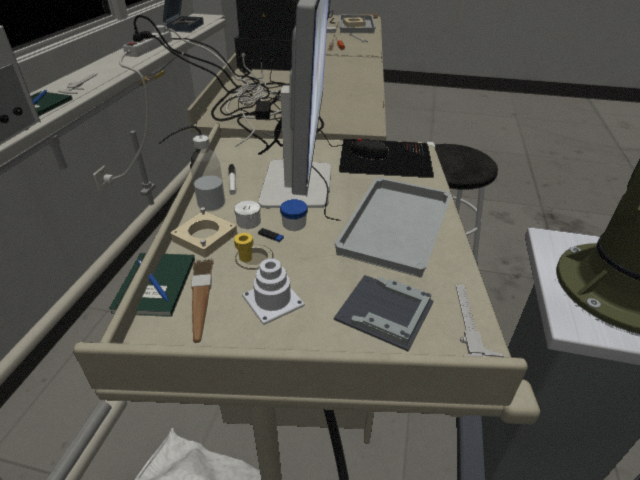

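The top view shows the set at about (256,215), the jig at (268,320) with its mouth upwards (+x), and the tray at (406,317). The yellow look-alike stands at (307,163) and is not meant. The metal stack fits the description, because it sits on a square foot with three nested steps. I'll confirm that in one enlarged crop.

```bash
python3 - <<'E'
from h import *
im=np.load("pics/top0.npy")[:,:,::-1]
a=cv2.resize(im[180:250,215:295],None,fx=5,fy=5,interpolation=cv2.INTER_CUBIC)
b=cv2.resize(im[268:370,218:318],None,fx=5,fy=5,interpolation=cv2.INTER_CUBIC)
o=np.zeros((510,900,3),np.uint8);o[:350,:400]=a;o[:510,400:900]=b
cv2.imwrite("pics/c1.png",o[:, :800] if 0 else cv2.resize(o,(800,453)))
E
```

```text
(no output)
```

View pics/c1.png

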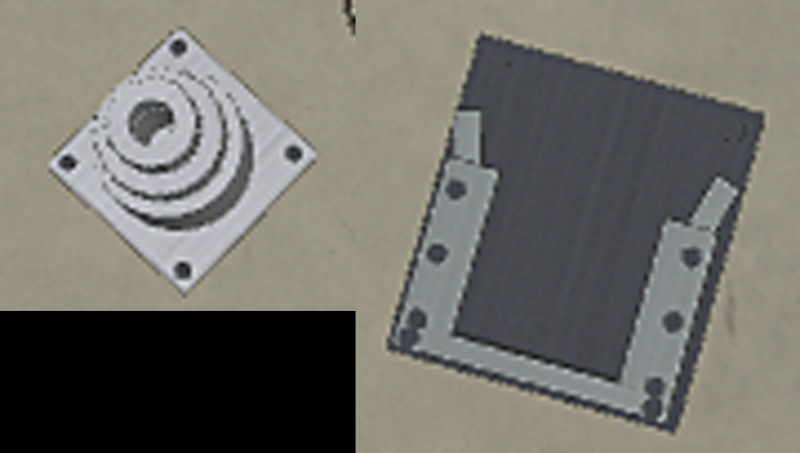

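The crop shows the metal stack with the open bore on its square foot, corners (181,28), (316,155), (184,294), (50,163). The jig plate corners are (481,35), (764,114), (675,432), (388,349).

```bash
python3 - <<'E'
from h import *
c=manip.get_calibration("top")
def q(pts,z): return np.array([onz(c,u,v,z)[:2] for u,v in pts])
k=4.4444
foot=q([(214.6+X/k,179.6+Y/k) for X,Y in[(181,28),(316,155),(184,294),(50,163)]],.008)
jig=q([(217.6+(X-355.6)/k,267.6+Y/k) for X,Y in[(481,35),(764,114),(675,432),(388,349)]],.006)
tray=q([(336,257),(491,282),(481,377),(322,350)],.027)
for n,P in(("foot",foot),("jig",jig),("tray",tray)):
    e=np.roll(P,-1,0)-P; print(n,P.mean(0).round(4),"sides",np.linalg.norm(e,axis=1).round(4),"ang",np.degrees(np.arctan2(e[:,1],e[:,0])).round(1))
    print(P.round(4).tolist())
ax=(jig[2]+jig[3]-jig[0]-jig[1]);ax/=np.linalg.norm(ax)
home=jig.mean(0)+ax*.010
print("ax",ax,np.degrees(np.arctan2(ax[1],ax[0])),"home",home)
# inner head top centre
print("inner top",onz(c,214.6+152/k,179.6+122/k,.085))
E
```

```text
foot [0.6234 0.1876] sides [0.0816 0.0819 0.0819 0.0812] ang [-134.2  136.4   45.3  -43.8]
[[0.6813, 0.1887], [0.6244, 0.1302], [0.5651, 0.1867], [0.6227, 0.2449]]
jig [0.4272 0.1649] sides [0.1245 0.1349 0.124  0.1348] ang [-106.2  163.7   73.8  -16.2]
[[0.5093, 0.2059], [0.4746, 0.0863], [0.3452, 0.1243], [0.3798, 0.2434]]
tray [ 0.4317 -0.0901] sides [0.2848 0.1691 0.2846 0.1691] ang [-100.   170.4   80.    -9.6]
[[0.5398, 0.0361], [0.4903, -0.2444], [0.3236, -0.2161], [0.3731, 0.0641]]
ax [-0.96004795  0.27983554] 163.74961044682172 home [0.41762626 0.16774714]
inner top [0.62431619 0.18823617 0.085     ]
```

```bash
python3 -m pendant '[{"dp":[4,-4,0],"angular":[0,0,-0.05],"jaw":1},{"dp":[8,-8,0],"angular":[0,0,-0.1],"jaw":1},{"dp":[12,-12,0],"angular":[0,0,-0.15],"jaw":1},{"dp":[15.5,-15.5,0],"angular":[0,0,-0.2],"jaw":1},{"dp":[19,-19,0],"angular":[0,0,-0.25],"jaw":1},{"dp":[22.5,-22.5,0],"angular":[0,0,-0.3],"jaw":1},{"dp":[26,-26,0],"angular":[0,0,-0.34],"jaw":1},{"dp":[29.5,-29.5,0],"angular":[0,0,-0.374],"jaw":1},{"dp":[33,-33,0],"angular":[0,0,-0.374],"jaw":1},{"dp":[35,-35,0],"angular":[0,0,-0.374],"jaw":1}]' 60
python3 - <<'E'
from h import *
s=manip.get_state(); c=manip.get_calibration("wrist"); im=manip.snapshot("wrist")
cv2.imwrite("pics/w1.png",im[:,:,::-1]); print(s["t"],np.round(s["tcp_pos"],4),np.round(s["tcp_rot"],3).tolist()); print({k:np.round(v,4).tolist() for k,v in c.items()})
E
```

```text
t: 1.1
tcp_pos: [0.5929, 0.224, 0.2309]
tcp_rot: [[-0.717, 0.697, -0.0], [0.697, 0.717, -0.001], [-0.0, -0.001, -1.0]]
ft_force: [1.1, 0.9, 0.8]
gripper_width: 1.004
finger_force: 0.0
1.1 [0.5929 0.224  0.2309] [[-0.717, 0.697, -0.0], [0.697, 0.717, -0.001], [-0.0, -0.001, -1.0]]
{'fx': 422.8945, 'fy': 422.8945, 'cx': 320.0687, 'cy': 243.8428, 'position': [0.5391, 0.2772, 0.3738], 'orientation': [[0.697, 0.685, 0.2119], [0.717, -0.6658, -0.2064], [-0.0004, 0.2958, -0.9553]]}
```

View pics/w1.png

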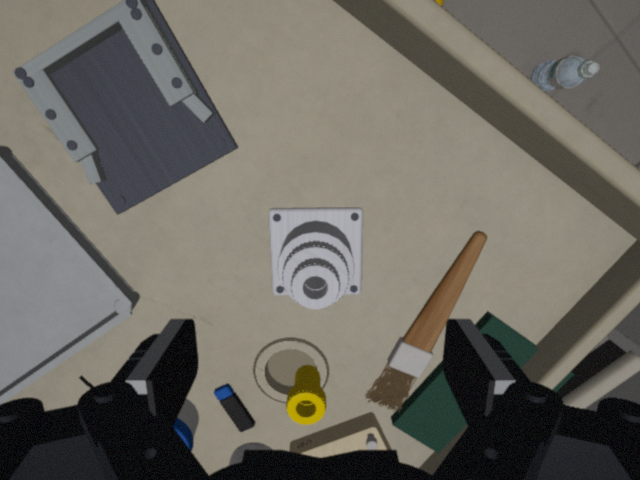

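The wrist view shows the set with foot corners at about (270,208), (362,208), (361,297) and (273,297), and the inner head's ring centred at (315,287). The jig's front plate corners are (118,213) and (238,147), with the screw pairs on the guides.

```bash
python3 - <<'E'
from h import *
c=manip.get_calibration("wrist")
f=np.array([onz(c,u,v,.008)[:2] for u,v in[(270,208),(362,208),(361,297),(273,297)]])
e=np.roll(f,-1,0)-f
print(f.mean(0),np.linalg.norm(e,axis=1),np.degrees(np.arctan2(e[:,1],e[:,0])))
print("top centre",[onz(c,315,287,z)[:2].round(4) for z in(.084,.092)])
a,b=onz(c,118,213,.006)[:2],onz(c,238,147,.006)[:2]; print("plate front",a,b,np.linalg.norm(a-b),np.degrees(np.arctan2(*(b-a)[::-1])))
ax=np.array([-(b-a)[1],(b-a)[0]])/np.linalg.norm(b-a); print(ax, "home",(a+b)/2+ax*.078)
# guide screws (row of 3 per side) at z .0235
L=[(22,74),(50,115),(72,146)];R=[(133,10),(156,49),(177,83)]
l=np.array([onz(c,*p,.0235)[:2] for p in L]);r=np.array([onz(c,*p,.0235)[:2] for p in R])
for g in(l,r): d=g[0]-g[-1]; print(g.round(4).tolist(),np.degrees(np.arctan2(d[1],d[0])))
print("mid",(l+r)/2)
E
```

```text
[0.63098426 0.1789457 ] [0.08107868 0.08568377 0.08293823 0.08570588] [  45.30513929  -43.63377551 -134.66973628  135.12275297]
top centre [array([0.6305, 0.1789]), array([0.6282, 0.1814])]
plate front [0.47986559 0.08001701] [0.51658264 0.19878035] 0.12430958357075816 72.82040830707004
[-0.95538363  0.29536777] home [0.42370419 0.16243737]
[[0.3642, 0.1249], [0.3967, 0.1149], [0.423, 0.1074]] 163.38288658295798
[[0.3972, 0.2208], [0.4257, 0.2121], [0.4523, 0.2047]] 163.73620822687877
mid [[0.38069234 0.17286092]
 [0.41120369 0.16350283]
 [0.43763651 0.15605117]]
```

```bash
python3 - <<'E'
from h import *
c=manip.get_calibration("wrist");s=manip.get_state();print(np.round(c["position"],4),np.round(s["tcp_pos"],4),s["t"])
im=manip.snapshot("wrist");c=manip.get_calibration("wrist");g=cv2.cvtColor(im,cv2.COLOR_RGB2GRAY)
cv2.imwrite("pics/w2.png",im[:,:,::-1])
old=cv2.cvtColor(cv2.imread("pics/w1.png"),cv2.COLOR_BGR2GRAY)
print(cv2.phaseCorrelate(np.float32(old[100:300,100:420]),np.float32(g[100:300,100:420])))
for n,P in(("foot",[(.6234,.1876),]),):
    pass
E
```

```text
[0.5447 0.2699 0.3728] [0.5986 0.2154 0.2304] 1.15
((3.4330666598045525, -13.129501384827819), 0.6624285734891892)
```

```bash
python3 -m pendant '[{"dp":[1.6,-2,-2],"angular":[0,0,0],"jaw":1},{"dp":[3.25,-3.9,-4],"angular":[0,0,0],"jaw":1},{"dp":[3.25,-3.9,-7],"angular":[0,0,0],"jaw":1},{"dp":[3.25,-3.9,-9],"angular":[0,0,0],"jaw":1},{"dp":[3.25,-3.9,-10],"angular":[0,0,0],"jaw":1},{"dp":[3.25,-3.9,-10],"angular":[0,0,0],"jaw":1},{"dp":[3.25,-3.9,-10],"angular":[0,0,0],"jaw":1},{"dp":[3.25,-3.9,-10],"angular":[0,0,0],"jaw":1},{"dp":[3.25,-3.9,-10],"angular":[0,0,0],"jaw":1},{"dp":[3.25,-3.9,-10],"angular":[0,0,0],"jaw":1}]' 60
python3 - <<'E'
from h import *
s=manip.get_state(); c=manip.get_calibration("wrist"); im=manip.snapshot("wrist")
cv2.imwrite("pics/w3.png",im[:,:,::-1]); print(s["t"],np.round(s["tcp_pos"],4),np.round(s["joint_velocities"],1)); np.save("pics/c3.npy",c,allow_pickle=True)
E
```

```text
t: 2.2
tcp_pos: [0.6244, 0.1876, 0.1321]
tcp_rot: [[-0.717, 0.697, 0.001], [0.697, 0.717, 0.0], [-0.001, 0.001, -1.0]]
ft_force: [1.1, -0.4, -0.0]
gripper_width: 0.999
finger_force: 0.0
2.2 [0.6244 0.1876 0.1321] [-0.   0.3 -0.   0.2  0.1 -0.1  0. ]
```

View pics/w3.png

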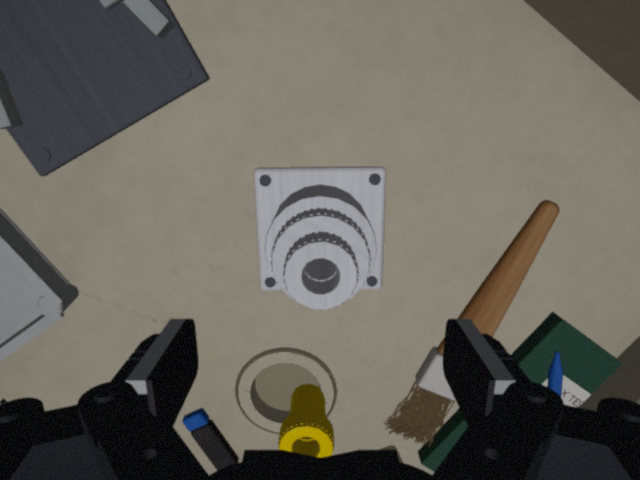

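The foot corners are now at (255,168), (385,167), (382,289) and (262,290), and the bore of the inner head is at (321,272). The jig front corners are (41,175) and (208,77).

```bash
python3 - <<'E'
from h import *
c=np.load("pics/c3.npy",allow_pickle=True).item()
f=np.array([onz(c,u,v,.008)[:2] for u,v in[(255,168),(385,167),(382,289),(262,290)]])
e=np.roll(f,-1,0)-f
print(f.mean(0),np.linalg.norm(e,axis=1),np.degrees(np.arctan2(e[:,1],e[:,0])))
print("top centre",[onz(c,321,272,z)[:2].round(4) for z in(.082,.088)])
a,b=onz(c,41,175,.006)[:2],onz(c,208,77,.006)[:2]; print("plate",a,b,np.linalg.norm(a-b),np.degrees(np.arctan2(*(b-a)[::-1])))
ax=np.array([np.cos(np.radians(163.7)),np.sin(np.radians(163.7))]); h=(a+b)/2+ax*.078
print("home",h,"perp",h-np.array([.0,0]),"line y off at top home", np.cross(ax,np.array([.4176,.1677])-h))
print("pre",h-ax*.085)
E
```

```text
[0.62418282 0.18973262] [0.0813614  0.08268639 0.08205476 0.08275471] [  46.30053592  -42.94122059 -133.64738149  136.57809933]
top centre [array([0.624 , 0.1894]), array([0.6224, 0.191 ])]
plate [0.47456774 0.08781006] [0.50975992 0.2072515 ] 0.12451805669017403 73.58294002024122
home [0.41729902 0.16942279] perp [0.41729902 0.16942279] line y off at top home 0.00156906395264782
pre [0.49888247 0.14556612]<stdin>:9: DeprecationWarning: Arrays of 2-dimensional vectors are deprecated. Use arrays of 3-dimensional vectors instead. (deprecated in NumPy 2.0)
```

```bash
python3 -m pendant '[{"dp":[0,0.2,-3],"angular":[0,0,0],"jaw":1},{"dp":[0,0.2,-6],"angular":[0,0,0],"jaw":1},{"dp":[0,0.2,-7.5],"angular":[0,0,0],"jaw":1},{"dp":[0,0.2,-8.1],"angular":[0,0,0],"jaw":1},{"dp":[0,0.2,-8.1],"angular":[0,0,0],"jaw":1},{"dp":[0,0.2,-8.1],"angular":[0,0,0],"jaw":0},{"dp":[0,0.2,-8.1],"angular":[0,0,0],"jaw":0},{"dp":[0,0.2,-8.1],"angular":[0,0,0],"jaw":0},{"dp":[0,0.2,-8.1],"angular":[0,0,0],"jaw":0},{"dp":[0,0.2,-8.1],"angular":[0,0,0],"jaw":0}]' 60
```

```text
t: 3.25
tcp_pos: [0.6245, 0.1893, 0.0511]
tcp_rot: [[-0.717, 0.697, 0.001], [0.697, 0.717, 0.0], [-0.001, 0.001, -1.0]]
ft_force: [-0.5, -1.6, 5.4]
gripper_width: 0.586
finger_force: 63.5
```

```bash
python3 -m pendant '[{"dp":[0,0,1],"angular":[0,0,0],"jaw":0},{"dp":[0,0,3],"angular":[0,0,0],"jaw":0},{"dp":[-3,-1.1,3],"angular":[0,0,0.12],"jaw":0},{"dp":[-6,-2.2,3],"angular":[0,0,0.24],"jaw":0},{"dp":[-9,-3.3,3],"angular":[0,0,0.36],"jaw":0},{"dp":[-11,-4,3],"angular":[0,0,0.48],"jaw":0},{"dp":[-12,-4.3,3],"angular":[0,0,0.48],"jaw":0},{"dp":[-12.5,-4.45,3],"angular":[0,0,0.48],"jaw":0},{"dp":[-12.5,-4.45,3],"angular":[0,0,0.48],"jaw":0},{"dp":[-12.5,-4.45,3],"angular":[0,0,0.48],"jaw":0}]' 60
python3 - <<'E'
from h import *
s=manip.get_state(); c=manip.get_calibration("wrist"); im=manip.snapshot("wrist"); it=manip.snapshot("top")
cv2.imwrite("pics/w4.png",im[:,:,::-1]); print(s["t"],np.round(s["tcp_pos"],4),np.round(s["joint_velocities"],1)); np.save("pics/c4.npy",c,allow_pickle=True);np.save("pics/t4.npy",it)
E
```

```text
t: 4.25
tcp_pos: [0.5003, 0.1456, 0.0804]
tcp_rot: [[-0.958, 0.288, 0.001], [0.288, 0.958, 0.001], [-0.001, 0.001, -1.0]]
ft_force: [0.2, -0.2, -4.5]
gripper_width: 0.586
finger_force: 64.1
4.25 [0.5003 0.1456 0.0804] [-0.   0.3 -0.1 -0.1  0.2 -0.   0.4]
```

View pics/w4.png

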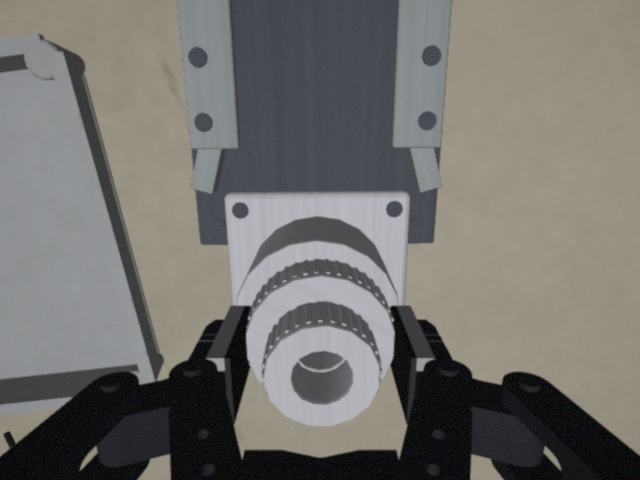

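The set hangs from the head. The foot's front corners are at (226,194) and (409,193), and the lip inner front corners at (238,147) and (393,147). The guide screws are at (198,56), (204,122), (432,55) and (427,121).

```bash
python3 - <<'E'
from h import *
c=np.load("pics/c4.npy",allow_pickle=True).item()
def m(p,q,z):
    a,b=onz(c,*p,z)[:2],onz(c,*q,z)[:2]; d=a-b
    print(a.round(4),b.round(4),"mid",((a+b)/2).round(4),"w",np.linalg.norm(d).round(4),"ang",np.degrees(np.arctan2(d[1],d[0])).round(2)); return (a+b)/2
f=m((409,193),(226,194),.0374)
l=m((393,147),(238,147),.0235)
s1=m((427,121),(204,122),.0235); s2=m((432,55),(198,56),.0235)
p=m((433,242),(201,243),.006)
d=s2-p;ang=np.degrees(np.arctan2(d[1],d[0]));print("axis from mids",ang)
A=np.radians(163.7);ax=np.array([np.cos(A),np.sin(A)]);pl=np.array([-ax[1],ax[0]])
h=l+ax*.026
for n,v in(("foot",f),("lip",l),("s1",s1),("s2",s2),("plate",p)): print(n,"x",((v-h)@ax).round(4),"y",((v-h)@pl).round(4))
t=np.array([.5003,.1456]);print("tcp",(t-h)@ax,(t-h)@pl)
E
```

```text
[0.4722 0.1959] [0.4492 0.118 ] mid [0.4607 0.1569] w 0.0812 ang 73.59
[0.4524 0.1958] [0.4319 0.1273] mid [0.4421 0.1615] w 0.0715 ang 73.28
[0.4457 0.2133] [0.417  0.1163] mid [0.4313 0.1648] w 0.1012 ang 73.53
[0.4193 0.2213] [0.3905 0.1239] mid [0.4049 0.1726] w 0.1016 ang 73.52
[0.5093 0.207 ] [0.4739 0.0874] mid [0.4916 0.1472] w 0.1246 ang 73.52
axis from mids 163.6556235310496
foot x -0.0451 y -0.0008
lip x -0.026 y 0.0
s1 x -0.0147 y -0.0001
s2 x 0.0129 y -0.0002
plate x -0.0775 y -0.0001
tcp -0.08629475908918355 -0.0010254280566907633
```

```bash
python3 -m pendant '[{"dp":[0.56,-0.25,0],"angular":[0,0,0],"jaw":0},{"dp":[0.56,-0.25,-0.5],"angular":[0,0,0],"jaw":0},{"dp":[0.56,-0.25,-1.2],"angular":[0,0,0],"jaw":0},{"dp":[0.56,-0.25,-1.8],"angular":[0,0,0],"jaw":0},{"dp":[0.56,-0.25,-2.1],"angular":[0,0,0],"jaw":0},{"dp":[0.56,-0.25,-2.2],"angular":[0,0,0],"jaw":0},{"dp":[0.56,-0.25,-2.25],"angular":[0,0,0],"jaw":0},{"dp":[0.56,-0.25,-2.25],"angular":[0,0,0],"jaw":0},{"dp":[0.56,-0.25,-2.25],"angular":[0,0,0],"jaw":0},{"dp":[0.56,-0.25,-2.25],"angular":[0,0,0],"jaw":0}]' 60
```

```text
t: 5.35
tcp_pos: [0.5048, 0.1425, 0.058]
tcp_rot: [[-0.958, 0.287, 0.0], [0.287, 0.958, 0.0], [-0.0, 0.0, -1.0]]
ft_force: [-0.1, -0.5, -5.8]
gripper_width: 0.585
finger_force: 64.0
```

```bash
python3 -m pendant '[{"dp":[-0.5,0.2,0],"angular":[0,0,0],"jaw":0},{"dp":[-1.2,0.4,0],"angular":[0,0,0],"jaw":0},{"dp":[-2,0.64,0],"angular":[0,0,0],"jaw":0},{"dp":[-2.8,0.87,0],"angular":[0,0,0],"jaw":0},{"dp":[-3.6,1.1,0],"angular":[0,0,0],"jaw":0},{"dp":[-4.4,1.34,0],"angular":[0,0,0],"jaw":0},{"dp":[-5.2,1.57,0],"angular":[0,0,0],"jaw":0},{"dp":[-5.75,1.74,0],"angular":[0,0,0],"jaw":0},{"dp":[-5.75,1.74,0],"angular":[0,0,0],"jaw":0},{"dp":[-5.75,1.74,0],"angular":[0,0,0],"jaw":0}]' 60
```

```text
t: 6.35
tcp_pos: [0.4474, 0.1599, 0.0579]
tcp_rot: [[-0.958, 0.287, 0.001], [0.287, 0.958, 0.0], [-0.0, 0.0, -1.0]]
ft_force: [0.3, -0.1, -6.0]
gripper_width: 0.589
finger_force: 64.1
```

```bash
python3 -m pendant '[{"dp":[-0.6,0.17,0],"angular":[0,0,0],"jaw":0},{"dp":[-1.2,0.35,0],"angular":[0,0,0],"jaw":0},{"dp":[-1.8,0.52,0],"angular":[0,0,0],"jaw":0},{"dp":[-2.4,0.7,0],"angular":[0,0,0],"jaw":0},{"dp":[-2.8,0.82,0],"angular":[0,0,0],"jaw":0},{"dp":[-3.1,0.9,0],"angular":[0,0,0],"jaw":0},{"dp":[-3.1,0.9,0],"angular":[0,0,0],"jaw":0},{"dp":[-3.1,0.9,-0.05],"angular":[0,0,0],"jaw":0},{"dp":[-3.1,0.9,-0.1],"angular":[0,0,0],"jaw":0},{"dp":[-3.1,0.9,-0.1],"angular":[0,0,0],"jaw":0}]' 60
```

```text
t: 7.35
tcp_pos: [0.417, 0.1688, 0.057]
tcp_rot: [[-0.958, 0.287, 0.001], [0.287, 0.958, 0.0], [-0.001, 0.001, -1.0]]
ft_force: [2.2, -1.0, -1.0]
gripper_width: 0.589
finger_force: 64.6
```

```bash
python3 -m pendant '[{"dp":[0,0,0],"angular":[0,0,0],"jaw":0.8},{"dp":[0,0,0],"angular":[0,0,0],"jaw":0.8},{"dp":[0,0,0],"angular":[0,0,0],"jaw":0.8},{"dp":[0,0,1],"angular":[0,0,0],"jaw":0.8},{"dp":[0,0,2],"angular":[0,0,0],"jaw":0.8},{"dp":[0,0,2],"angular":[0,0,0],"jaw":0.8},{"dp":[0,0,2],"angular":[0,0,0],"jaw":0.3},{"dp":[0,0,2],"angular":[0,0,0],"jaw":0.1},{"dp":[0,0,2],"angular":[0,0,0],"jaw":0},{"dp":[0,0,2],"angular":[0,0,0],"jaw":0}]' 50
python3 - <<'E'
from h import *
print(manip.get_state()["gripper_width"])
im=manip.snapshot("side")[:,:,::-1]
c=manip.get_calibration("side"); u,v=map(int,proj(c,[.417,.169,.07])); print(u,v)
cv2.imwrite("pics/s5.png",cv2.resize(im[v-60:v+60,u-80:u+80],None,fx=5,fy=5,interpolation=cv2.INTER_CUBIC))
E
```

```text
t: 8.35
tcp_pos: [0.416, 0.1687, 0.0766]
tcp_rot: [[-0.958, 0.287, -0.0], [0.287, 0.958, -0.0], [0.0, -0.0, -1.0]]
ft_force: [0.0, -0.9, 1.4]
gripper_width: 0.394
finger_force: 49.9
0.3943411233338388
393 283
```

View pics/s5.png

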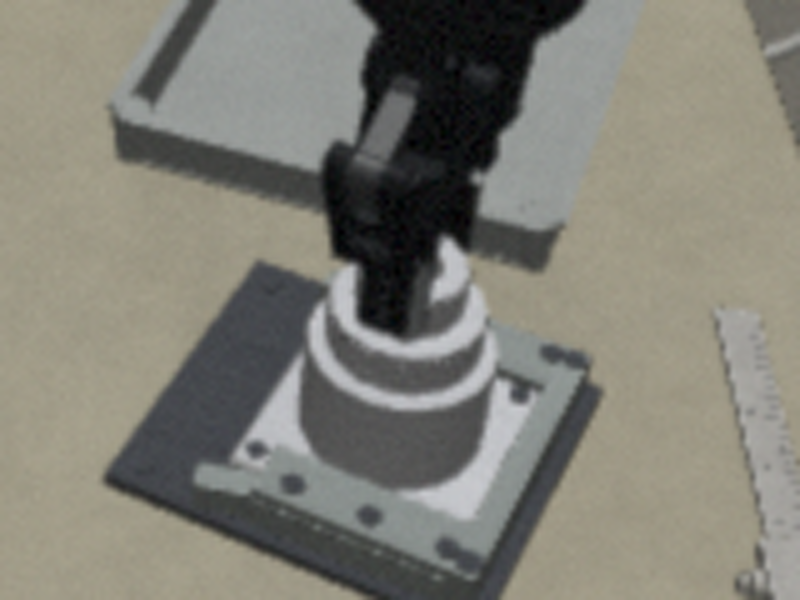

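The foot lies under the lips at the back stop, and the fingers hold only the small head, just above the middle one. Now I twist and draw it up.

```bash
python3 -m pendant '[{"dp":[0,0,0],"angular":[0,0,0.14],"jaw":0},{"dp":[0,0,0.05],"angular":[0,0,0.28],"jaw":0},{"dp":[0,0,0.1],"angular":[0,0,0.14],"jaw":0},{"dp":[0,0,0.15],"angular":[0,0,0],"jaw":0},{"dp":[0,0,0.2],"angular":[0,0,-0.14],"jaw":0},{"dp":[0,0,0.25],"angular":[0,0,-0.28],"jaw":0},{"dp":[0,0,0.3],"angular":[0,0,-0.14],"jaw":0},{"dp":[0,0,0.35],"angular":[0,0,0],"jaw":0},{"dp":[0,0,0.4],"angular":[0,0,0.14],"jaw":0},{"dp":[0,0,0.45],"angular":[0,0,0.28],"jaw":0}]' 70
```

```text
t: 9.4
tcp_pos: [0.4163, 0.1688, 0.0809]
tcp_rot: [[-1.0, 0.006, -0.0], [0.006, 1.0, 0.0], [0.0, 0.0, -1.0]]
ft_force: [0.2, 0.7, -4.4]
gripper_width: 0.39
finger_force: 70.2
```

```bash
python3 -m pendant '[{"dp":[0,0,0.05],"angular":[0,0,-0.14],"jaw":0},{"dp":[0,0,0.1],"angular":[0,0,-0.28],"jaw":0},{"dp":[0,0,0.15],"angular":[0,0,-0.42],"jaw":0},{"dp":[0,0,0.2],"angular":[0,0,-0.56],"jaw":0},{"dp":[0,0,0.25],"angular":[0,0,-0.42],"jaw":0},{"dp":[0,0,0.3],"angular":[0,0,-0.28],"jaw":0},{"dp":[0,0,0.35],"angular":[0,0,-0.14],"jaw":0},{"dp":[0,0,0.4],"angular":[0,0,0],"jaw":0},{"dp":[0,0,0.45],"angular":[0,0,-0.14],"jaw":0},{"dp":[0,0,0.5],"angular":[0,0,-0.28],"jaw":0}]' 70
python3 -m pendant '[{"dp":[0,0,0.05],"angular":[0,0,-0.14],"jaw":0},{"dp":[0,0,0.1],"angular":[0,0,-0.28],"jaw":0},{"dp":[0,0,0.15],"angular":[0,0,-0.14],"jaw":0},{"dp":[0,0,0.2],"angular":[0,0,0],"jaw":0},{"dp":[0,0,0.25],"angular":[0,0,0.14],"jaw":0},{"dp":[0,0,0.3],"angular":[0,0,0.28],"jaw":0},{"dp":[0,0,0.35],"angular":[0,0,0.14],"jaw":0},{"dp":[0,0,0.4],"angular":[0,0,0],"jaw":0},{"dp":[0,0,0.45],"angular":[0,0,0],"jaw":0},{"dp":[0,0,0.5],"angular":[0,0,0],"jaw":0}]' 70
```

```text
t: 10.4
tcp_pos: [0.4161, 0.1685, 0.086]
tcp_rot: [[-0.956, 0.292, -0.001], [0.292, 0.956, 0.0], [0.001, -0.0, -1.0]]
ft_force: [0.9, -0.9, -1.1]
gripper_width: 0.383
finger_force: 70.8
t: 11.4
tcp_pos: [0.4161, 0.1689, 0.0911]
tcp_rot: [[-0.959, 0.283, -0.0], [0.283, 0.959, -0.0], [0.0, -0.0, -1.0]]
ft_force: [-0.2, -0.3, -1.3]
gripper_width: 0.389
finger_force: 70.8
```

```bash
python3 -m pendant '[{"dp":[0,0,1],"angular":[0,0,0],"jaw":0},{"dp":[0,0,3],"angular":[0,0,0],"jaw":0},{"dp":[0,0,5],"angular":[0,0,0],"jaw":0},{"dp":[0,0,6],"angular":[0,0,0],"jaw":0},{"dp":[0,0,6],"angular":[0,0,0],"jaw":0},{"dp":[0,0,6],"angular":[0,0,0],"jaw":0},{"dp":[1,-4,6],"angular":[0,0,0],"jaw":0},{"dp":[2,-8,6],"angular":[0,0,0],"jaw":0},{"dp":[3,-12,5],"angular":[0,0,0],"jaw":0},{"dp":[3.2,-15,3],"angular":[0,0,0],"jaw":0}]' 70
python3 -m pendant '[{"dp":[0,-1.6,0],"angular":[0,0,0],"jaw":0},{"dp":[0,-1.6,-2],"angular":[0,0,0],"jaw":0},{"dp":[0,-1.6,-4],"angular":[0,0,0],"jaw":0},{"dp":[0,-1.6,-6],"angular":[0,0,0],"jaw":0},{"dp":[0,-1.6,-7],"angular":[0,0,0],"jaw":0},{"dp":[0,-1.6,-7.5],"angular":[0,0,0],"jaw":0},{"dp":[0,-1.6,-7.9],"angular":[0,0,0],"jaw":0},{"dp":[0,-1.6,-8],"angular":[0,0,0],"jaw":0},{"dp":[0,-1.6,-8],"angular":[0,0,0],"jaw":0},{"dp":[0,-1.6,-8],"angular":[0,0,0],"jaw":0}]' 70
python3 - <<'E'
from h import *
im=manip.snapshot("side")[:,:,::-1]
cv2.imwrite("pics/s6.png",cv2.resize(im[150:370,300:500],None,fx=2.7,fy=2.7,interpolation=cv2.INTER_CUBIC))
E
```

```text
t: 12.4
tcp_pos: [0.4494, 0.0163, 0.121]
tcp_rot: [[-0.958, 0.288, 0.002], [0.288, 0.958, -0.001], [-0.002, -0.0, -1.0]]
ft_force: [0.9, 0.7, -1.0]
gripper_width: 0.391
finger_force: 70.7
t: 13.4
tcp_pos: [0.4485, 0.0028, 0.0418]
tcp_rot: [[-0.958, 0.287, 0.001], [0.287, 0.958, -0.0], [-0.001, 0.0, -1.0]]
ft_force: [-0.1, 0.3, 2.2]
gripper_width: 0.388
finger_force: 71.2
```

View pics/s6.png

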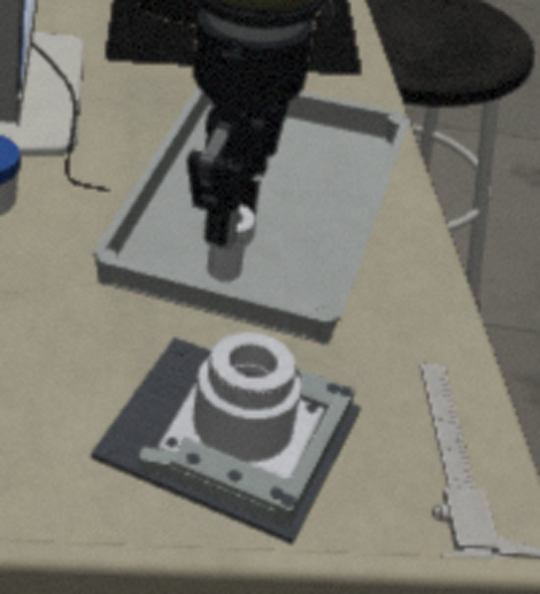

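```bash
python3 -m pendant '[{"dp":[0,0,0],"angular":[0,0,0],"jaw":0},{"dp":[0,0,0],"angular":[0,0,0],"jaw":0},{"dp":[0,0,0],"angular":[0,0,0],"jaw":0},{"dp":[0,0,-0.05],"angular":[0,0,0],"jaw":0},{"dp":[0,0,-0.1],"angular":[0,0,0],"jaw":0},{"dp":[0,0,-0.1],"angular":[0,0,0],"jaw":0},{"dp":[0,0,-0.1],"angular":[0,0,0],"jaw":0},{"dp":[0,0,-0.1],"angular":[0,0,0],"jaw":0},{"dp":[0,0,-0.1],"angular":[0,0,0],"jaw":0},{"dp":[0,0,-0.1],"angular":[0,0,0],"jaw":0}]' 70
```

```text
t: 14.45
tcp_pos: [0.4487, 0.0027, 0.0416]
tcp_rot: [[-0.958, 0.287, 0.002], [0.287, 0.958, -0.0], [-0.002, 0.0, -1.0]]
ft_force: [-3.5, -1.0, 19.5]
gripper_width: 0.386
finger_force: 73.1
```

```bash
python3 -m pendant '[{"dp":[0,0,0.1],"angular":[0,0,0],"jaw":0.3},{"dp":[0,0,0.1],"angular":[0,0,0],"jaw":0.8},{"dp":[0,0,0.1],"angular":[0,0,0],"jaw":0.8},{"dp":[0,0,0.1],"angular":[0,0,0],"jaw":0.8},{"dp":[0,0,2],"angular":[0,0,0],"jaw":0.8},{"dp":[0,0,5],"angular":[0,0,0],"jaw":0.8},{"dp":[0,0,8],"angular":[0,0,0],"jaw":0.8},{"dp":[-1,4,8],"angular":[0,0,0],"jaw":0.8},{"dp":[-2,8,8],"angular":[0,0,0],"jaw":0.8},{"dp":[-3,12,8],"angular":[0,0,0],"jaw":0.8}]' 70
python3 -m pendant '[{"dp":[-0.2,3,0],"angular":[0,0,0],"jaw":0.8},{"dp":[-0.2,4.6,0],"angular":[0,0,0],"jaw":0.8},{"dp":[-0.2,4.6,0],"angular":[0,0,0],"jaw":0.8},{"dp":[-0.2,4.6,-1],"angular":[0,0,0],"jaw":0.8},{"dp":[-0.2,4.6,-3],"angular":[0,0,0],"jaw":0.8},{"dp":[-0.2,4.6,-4],"angular":[0,0,0],"jaw":0.8},{"dp":[-0.2,4.6,-4],"angular":[0,0,0],"jaw":0.8},{"dp":[-0.2,4.6,-4],"angular":[0,0,0],"jaw":0.8},{"dp":[-0.2,4.6,-4],"angular":[0,0,0],"jaw":0.8},{"dp":[-0.2,4.6,-4],"angular":[0,0,0],"jaw":0.8}]' 70
```

```text
t: 15.45
tcp_pos: [0.418, 0.1238, 0.1205]
tcp_rot: [[-0.958, 0.288, 0.001], [0.288, 0.958, 0.0], [-0.001, 0.0, -1.0]]
ft_force: [0.7, 0.9, -0.5]
gripper_width: 0.803
finger_force: 0.0
t: 16.45
tcp_pos: [0.4165, 0.1688, 0.0808]
tcp_rot: [[-0.958, 0.287, 0.001], [0.287, 0.958, 0.0], [-0.001, 0.001, -1.0]]
ft_force: [-0.4, 0.8, -0.5]
gripper_width: 0.798
finger_force: 0.0
```

Down 2.3 cm, grip the middle head, then a slow straight pull.

```bash
python3 -m pendant '[{"dp":[0,0,-1],"angular":[0,0,0],"jaw":0.8},{"dp":[0,0,-2],"angular":[0,0,0],"jaw":0.8},{"dp":[0,0,-2.35],"angular":[0,0,0],"jaw":0.8},{"dp":[0,0,-2.35],"angular":[0,0,0],"jaw":0.4},{"dp":[0,0,-2.35],"angular":[0,0,0],"jaw":0},{"dp":[0,0,-2.35],"angular":[0,0,0],"jaw":0},{"dp":[0,0,-2.35],"angular":[0,0,0],"jaw":0},{"dp":[0,0,-2.3],"angular":[0,0,0],"jaw":0},{"dp":[0,0,-2.2],"angular":[0,0,0],"jaw":0},{"dp":[0,0,-2.1],"angular":[0,0,0],"jaw":0}]' 80
python3 -m pendant '[{"dp":[0,0,0.2],"angular":[0,0,0],"jaw":0},{"dp":[0,0,0.4],"angular":[0,0,0],"jaw":0},{"dp":[0,0,0.6],"angular":[0,0,0],"jaw":0},{"dp":[0,0,0.8],"angular":[0,0,0],"jaw":0},{"dp":[0,0,1.0],"angular":[0,0,0],"jaw":0},{"dp":[0,0,1.2],"angular":[0,0,0],"jaw":0},{"dp":[0,0,1.5],"angular":[0,0,0],"jaw":0},{"dp":[0,0,1.8],"angular":[0,0,0],"jaw":0},{"dp":[0,0,2.2],"angular":[0,0,0],"jaw":0},{"dp":[0,0,2.2],"angular":[0,0,0],"jaw":0}]' 80
```

```text
t: 17.45
tcp_pos: [0.4162, 0.1687, 0.0591]
tcp_rot: [[-0.958, 0.287, -0.0], [0.287, 0.958, -0.0], [0.0, -0.0, -1.0]]
ft_force: [-0.3, -0.1, -5.1]
gripper_width: 0.578
finger_force: 83.3
t: 18.45
tcp_pos: [0.4169, 0.1692, 0.0825]
tcp_rot: [[-0.958, 0.287, 0.002], [0.287, 0.958, 0.001], [-0.002, 0.002, -1.0]]
ft_force: [0.1, 0.3, -2.2]
gripper_width: 0.574
finger_force: 86.4
```

```bash
python3 -m pendant '[{"dp":[0,0,2],"angular":[0,0,0],"jaw":0},{"dp":[0,0,5],"angular":[0,0,0],"jaw":0},{"dp":[0,0,8],"angular":[0,0,0],"jaw":0},{"dp":[0,0,8],"angular":[0,0,0],"jaw":0},{"dp":[0,-2,8],"angular":[0,0,0],"jaw":0},{"dp":[0.3,-6,8],"angular":[0,0,0],"jaw":0},{"dp":[0.6,-10,8],"angular":[0,0,0],"jaw":0},{"dp":[0.9,-14,8],"angular":[0,0,0],"jaw":0},{"dp":[1.2,-18,8],"angular":[0,0,0],"jaw":0},{"dp":[1.5,-22,8],"angular":[0,0,0],"jaw":0}]' 80
python3 -m pendant '[{"dp":[0,-3.9,0],"angular":[0,0,0],"jaw":0},{"dp":[0,-3.9,-3],"angular":[0,0,0],"jaw":0},{"dp":[0,-3.9,-6],"angular":[0,0,0],"jaw":0},{"dp":[0,-3.9,-9],"angular":[0,0,0],"jaw":0},{"dp":[0,-3.9,-10.5],"angular":[0,0,0],"jaw":0},{"dp":[0,-3.9,-11],"angular":[0,0,0],"jaw":0},{"dp":[0,-3.9,-11.2],"angular":[0,0,0],"jaw":0},{"dp":[0,-3.9,-11.2],"angular":[0,0,0],"jaw":0},{"dp":[0,-3.9,-11.2],"angular":[0,0,0],"jaw":0},{"dp":[0,-3.9,-11.2],"angular":[0,0,0],"jaw":0}]' 80
```

```text
t: 19.45
tcp_pos: [0.4309, -0.0528, 0.1609]
tcp_rot: [[-0.958, 0.286, 0.0], [0.286, 0.958, -0.0], [-0.0, -0.0, -1.0]]
ft_force: [0.9, 0.0, -1.5]
gripper_width: 0.577
finger_force: 86.4
t: 20.45
tcp_pos: [0.4317, -0.0903, 0.05]
tcp_rot: [[-0.958, 0.287, 0.002], [0.287, 0.958, -0.0], [-0.002, 0.0, -1.0]]
ft_force: [0.1, -0.3, -1.7]
gripper_width: 0.576
finger_force: 86.3
```

```bash
python3 -m pendant '[{"dp":[0,0,-0.1],"angular":[0,0,0],"jaw":0},{"dp":[0,0,-0.2],"angular":[0,0,0],"jaw":0},{"dp":[0,0,-0.3],"angular":[0,0,0],"jaw":0},{"dp":[0,0,-0.4],"angular":[0,0,0],"jaw":0},{"dp":[0,0,-0.5],"angular":[0,0,0],"jaw":0},{"dp":[0,0,-0.5],"angular":[0,0,0],"jaw":0},{"dp":[0,0,-0.5],"angular":[0,0,0],"jaw":0},{"dp":[0,0,-0.5],"angular":[0,0,0],"jaw":0},{"dp":[0,0,-0.5],"angular":[0,0,0],"jaw":0},{"dp":[0,0,-0.5],"angular":[0,0,0],"jaw":0}]' 80
```

```text
t: 21.45
tcp_pos: [0.4312, -0.0902, 0.0443]
tcp_rot: [[-0.958, 0.287, 0.0], [0.287, 0.958, -0.0], [-0.0, -0.0, -1.0]]
ft_force: [0.4, -0.2, -2.2]
gripper_width: 0.581
finger_force: 86.4
```

```bash
python3 -m pendant '[{"dp":[0,0,-0.05],"angular":[0,0,0],"jaw":0},{"dp":[0,0,-0.1],"angular":[0,0,0],"jaw":0},{"dp":[0,0,-0.15],"angular":[0,0,0],"jaw":0},{"dp":[0,0,-0.2],"angular":[0,0,0],"jaw":0},{"dp":[0,0,-0.25],"angular":[0,0,0],"jaw":0},{"dp":[0,0,-0.3],"angular":[0,0,0],"jaw":0},{"dp":[0,0,-0.3],"angular":[0,0,0],"jaw":0},{"dp":[0,0,-0.3],"angular":[0,0,0],"jaw":0},{"dp":[0,0,-0.3],"angular":[0,0,0],"jaw":0},{"dp":[0,0,-0.3],"angular":[0,0,0],"jaw":0}]' 80
```

```text
t: 22.45
tcp_pos: [0.4314, -0.0903, 0.0438]
tcp_rot: [[-0.958, 0.287, 0.002], [0.287, 0.958, -0.001], [-0.002, -0.0, -1.0]]
ft_force: [-9.1, 1.4, 41.1]
gripper_width: 0.577
finger_force: 91.1
```

```bash
python3 -m pendant '[{"dp":[0,0,0.2],"angular":[0,0,0],"jaw":0},{"dp":[0,0,0.25],"angular":[0,0,0],"jaw":1},{"dp":[0,0,0.25],"angular":[0,0,0],"jaw":1},{"dp":[0,0,0.25],"angular":[0,0,0],"jaw":1},{"dp":[0,0,0.25],"angular":[0,0,0],"jaw":1},{"dp":[0,0,3],"angular":[0,0,0],"jaw":1},{"dp":[0,0,6],"angular":[0,0,0],"jaw":1},{"dp":[0,0,9],"angular":[0,0,0],"jaw":1},{"dp":[-0.3,4,9],"angular":[0,0,0],"jaw":1},{"dp":[-0.6,8,9],"angular":[0,0,0],"jaw":1}]' 80
python3 -m pendant '[{"dp":[-0.3,4,0],"angular":[0,0,0],"jaw":1},{"dp":[-0.5,8,0],"angular":[0,0,0],"jaw":1},{"dp":[-0.7,12,0],"angular":[0,0,0],"jaw":1},{"dp":[-0.8,15,0],"angular":[0,0,0],"jaw":1},{"dp":[-0.9,17.9,0],"angular":[0,0,0],"jaw":1},{"dp":[-0.9,17.9,-1],"angular":[0,0,0],"jaw":1},{"dp":[-0.9,17.9,-3],"angular":[0,0,0],"jaw":1},{"dp":[-0.9,17.9,-5],"angular":[0,0,0],"jaw":1},{"dp":[-0.9,17.9,-5.5],"angular":[0,0,0],"jaw":1},{"dp":[-0.9,17.9,-5.5],"angular":[0,0,0],"jaw":1}]' 80
python3 - <<'E'
from h import *
im=manip.snapshot("side")[:,:,::-1]
cv2.imwrite("pics/s7.png",cv2.resize(im[150:370,300:500],None,fx=2.7,fy=2.7,interpolation=cv2.INTER_CUBIC))
E
```

```text
t: 23.45
tcp_pos: [0.4258, -0.0103, 0.1321]
tcp_rot: [[-0.957, 0.291, 0.002], [0.291, 0.957, -0.0], [-0.002, 0.0, -1.0]]
ft_force: [-0.3, 1.4, -0.6]
gripper_width: 1.0
finger_force: 0.0
t: 24.45
tcp_pos: [0.4156, 0.1681, 0.0755]
tcp_rot: [[-0.958, 0.287, -0.002], [0.287, 0.958, -0.001], [0.002, -0.002, -1.0]]
ft_force: [-0.5, -0.3, -0.0]
gripper_width: 0.996
finger_force: 0.0
```

View pics/s7.png

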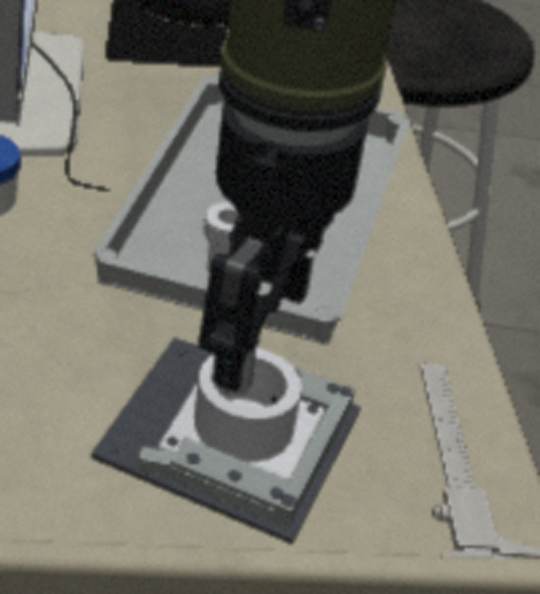

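The base is still home under the lips and the small sleeve stands in the tray. Next I go down around the body and grip it.

```bash
python3 -m pendant '[{"dp":[0.05,0.05,-1],"angular":[0,0,0],"jaw":1},{"dp":[0.05,0.05,-2.5],"angular":[0,0,0],"jaw":1},{"dp":[0.05,0.05,-4],"angular":[0,0,0],"jaw":1},{"dp":[0.05,0.05,-4.6],"angular":[0,0,0],"jaw":1},{"dp":[0.05,0.05,-4.6],"angular":[0,0,0],"jaw":1},{"dp":[0.05,0.05,-4.6],"angular":[0,0,0],"jaw":0.6},{"dp":[0.05,0.05,-4.6],"angular":[0,0,0],"jaw":0.3},{"dp":[0.05,0.05,-4.6],"angular":[0,0,0],"jaw":0.3},{"dp":[0.05,0.05,-4.6],"angular":[0,0,0],"jaw":0.3},{"dp":[0.05,0.05,-4.6],"angular":[0,0,0],"jaw":0.3}]' 60
```

```text
t: 25.5
tcp_pos: [0.4169, 0.1693, 0.0313]
tcp_rot: [[-0.958, 0.287, 0.001], [0.287, 0.958, 0.0], [-0.001, 0.001, -1.0]]
ft_force: [-0.8, -0.5, 5.3]
gripper_width: 0.729
finger_force: 65.2
```

```bash
python3 -m pendant '[{"dp":[0,0,0.1],"angular":[0,0,0],"jaw":0.3},{"dp":[0.6,-0.18,0.15],"angular":[0,0,0],"jaw":0.3},{"dp":[1.7,-0.5,0.15],"angular":[0,0,0],"jaw":0.3},{"dp":[3,-0.88,0.15],"angular":[0,0,0],"jaw":0.3},{"dp":[4.5,-1.32,0.15],"angular":[0,0,0],"jaw":0.3},{"dp":[6,-1.76,0.15],"angular":[0,0,0],"jaw":0.3},{"dp":[7.5,-2.2,0.15],"angular":[0,0,0],"jaw":0.3},{"dp":[9,-2.63,0.15],"angular":[0,0,0],"jaw":0.3},{"dp":[10.1,-2.95,0.15],"angular":[0,0,0],"jaw":0.3},{"dp":[10.1,-2.95,0.15],"angular":[0,0,0],"jaw":0.3}]' 60
```

```text
t: 26.5
tcp_pos: [0.5199, 0.1387, 0.0316]
tcp_rot: [[-0.957, 0.289, 0.001], [0.289, 0.957, -0.0], [-0.001, 0.0, -1.0]]
ft_force: [0.5, -0.5, -1.9]
gripper_width: 0.731
finger_force: 66.0
```

```bash
python3 -m pendant '[{"dp":[0,0,3],"angular":[0,0,0],"jaw":0.3},{"dp":[0,0,7],"angular":[0,0,-0.1],"jaw":0.3},{"dp":[-3,0,11],"angular":[0,0,-0.2],"jaw":0.3},{"dp":[-6,-2,13],"angular":[0,0,-0.33],"jaw":0.3},{"dp":[-9,-4,13],"angular":[0,0,-0.46],"jaw":0.3},{"dp":[-9.3,-8,13],"angular":[0,0,-0.6],"jaw":0.3},{"dp":[-9.3,-12,13],"angular":[0,0,-0.74],"jaw":0.3},{"dp":[-9.3,-16,13],"angular":[0,0,-0.88],"jaw":0.3},{"dp":[-9.3,-20,13],"angular":[0,0,-1.02],"jaw":0.3},{"dp":[-9.3,-24,13],"angular":[0,0,-1.16],"jaw":0.3}]' 60
python3 -m pendant '[{"dp":[0,-4,0],"angular":[0,0,-0.14],"jaw":0.3},{"dp":[0,-7.4,0],"angular":[0,0,-0.298],"jaw":0.3},{"dp":[0,-7.4,0],"angular":[0,0,-0.298],"jaw":0.3},{"dp":[0,-7.4,0],"angular":[0,0,-0.298],"jaw":0.3},{"dp":[0,-7.4,-3],"angular":[0,0,-0.298],"jaw":0.3},{"dp":[0,-7.4,-6],"angular":[0,0,-0.298],"jaw":0.3},{"dp":[0,-7.4,-8],"angular":[0,0,-0.298],"jaw":0.3},{"dp":[0,-7.4,-9],"angular":[0,0,-0.298],"jaw":0.3},{"dp":[0,-7.4,-9],"angular":[0,0,-0.298],"jaw":0.3},{"dp":[0,-7.4,-9],"angular":[0,0,-0.298],"jaw":0.3}]' 60
python3 - <<'E'
from h import *
s=manip.get_state(); c=manip.get_calibration("wrist"); im=manip.snapshot("wrist"); np.save("pics/c8.npy",c,allow_pickle=True)
cv2.imwrite("pics/w8.png",im[:,:,::-1])
E
```

```text
t: 27.5
tcp_pos: [0.4238, -0.1012, 0.1619]
tcp_rot: [[-0.115, 0.993, -0.0], [0.993, 0.115, 0.0], [0.0, -0.0, -1.0]]
ft_force: [0.5, 0.8, -2.9]
gripper_width: 0.735
finger_force: 67.4
t: 28.5
tcp_pos: [0.425, -0.1737, 0.0723]
tcp_rot: [[0.176, 0.984, 0.0], [0.984, -0.176, 0.0], [0.0, 0.0, -1.0]]
ft_force: [0.3, 0.5, -1.9]
gripper_width: 0.734
finger_force: 67.3
```

View pics/w8.png

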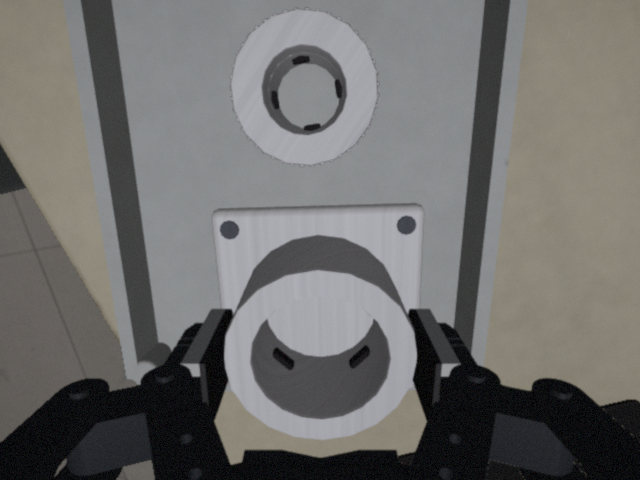

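The wrist view shows the middle sleeve upright at (304,88), the base foot's front edge at v≈207, and the tray's end corner post at about (150,357).

```bash
python3 - <<'E'
from h import *
c=np.load("pics/c8.npy",allow_pickle=True).item()
A=np.radians(-10);R=np.array([[np.cos(A),-np.sin(A)],[np.sin(A),np.cos(A)]]);t0=np.array([.432,-.090])
def T(n,u,v,z): p=onz(c,u,v,z)[:2]; print(n,p.round(4),"tray",(R.T@(p-t0)).round(4))
T("corner post",150,357,.027);T("end rim left",128,380,.027)
T("rimL outer v100",82,100,.027);T("rimR outer v100",511,100,.027);T("rimL v300",116,300,.027);T("rimR v300",489,300,.027)
T("mid top",304,88,.059)
T("footL",214,208,.055);T("footR",421,206,.055)
E
```

```text
corner post [ 0.3329 -0.2003] tray [-0.0785 -0.1258]
end rim left [ 0.3177 -0.2113] tray [-0.0915 -0.1394]
rimL outer v100 [ 0.3407 -0.0762] tray [-0.0923 -0.0022]
rimR outer v100 [ 0.5188 -0.1078] tray [ 0.0886 -0.0025]
rimL v300 [ 0.3258 -0.1669] tray [-0.0912 -0.0942]
rimR v300 [ 0.5042 -0.1987] tray [ 0.09   -0.0945]
mid top [ 0.4346 -0.0898] tray [0.0025 0.0007]
footL [ 0.3921 -0.1262] tray [-0.033  -0.0426]
footR [ 0.4709 -0.1395] tray [ 0.0469 -0.042 ]
```

```bash
python3 -m pendant '[{"dp":[0,0.4,0],"angular":[0,0,0],"jaw":0.3},{"dp":[0,0.4,-1],"angular":[0,0,0],"jaw":0.3},{"dp":[0,0.4,-2],"angular":[0,0,0],"jaw":0.3},{"dp":[0,0.4,-3],"angular":[0,0,0],"jaw":0.3},{"dp":[0,0.4,-3.7],"angular":[0,0,0],"jaw":0.3},{"dp":[0,0.4,-4],"angular":[0,0,0],"jaw":0.3},{"dp":[0,0.4,-4.15],"angular":[0,0,0],"jaw":0.3},{"dp":[0,0.4,-4.25],"angular":[0,0,0],"jaw":0.3},{"dp":[0,0.4,-4.25],"angular":[0,0,0],"jaw":0.3},{"dp":[0,0.4,-4.25],"angular":[0,0,0],"jaw":0.3}]' 60
```

```text
t: 29.55
tcp_pos: [0.4248, -0.1702, 0.0295]
tcp_rot: [[0.177, 0.984, 0.0], [0.984, -0.177, -0.0], [-0.0, 0.0, -1.0]]
ft_force: [0.0, -0.6, -2.5]
gripper_width: 0.733
finger_force: 67.5
```

Lower a further 1.2 mm, release and rise.

```bash
python3 -m pendant '[{"dp":[0,0,-0.06],"angular":[0,0,0],"jaw":0.3},{"dp":[0,0,-0.12],"angular":[0,0,0],"jaw":0.3},{"dp":[0,0,-0.15],"angular":[0,0,0],"jaw":0.3},{"dp":[0,0,-0.15],"angular":[0,0,0],"jaw":0.3},{"dp":[0,0,-0.12],"angular":[0,0,0],"jaw":0.8},{"dp":[0,0,-0.12],"angular":[0,0,0],"jaw":1},{"dp":[0,0,-0.12],"angular":[0,0,0],"jaw":1},{"dp":[0,0,-0.12],"angular":[0,0,0],"jaw":1},{"dp":[0,0,1],"angular":[0,0,0],"jaw":1},{"dp":[0,0,2],"angular":[0,0,0],"jaw":1}]' 60
python3 -m pendant '[{"dp":[0,0,3],"angular":[0,0,0],"jaw":1},{"dp":[0,0,6],"angular":[0,0,0],"jaw":1},{"dp":[0,0,9],"angular":[0,0,0],"jaw":1},{"dp":[0,4,12],"angular":[0,0,0],"jaw":1},{"dp":[0,8,12],"angular":[0,0,0],"jaw":1},{"dp":[0,12,12],"angular":[0,0,0],"jaw":1},{"dp":[0,16,12],"angular":[0,0,0],"jaw":1},{"dp":[0,20,12],"angular":[0,0,0],"jaw":1},{"dp":[0,24,12],"angular":[0,0,0],"jaw":1},{"dp":[0,28,12],"angular":[0,0,0],"jaw":1}]' 60
python3 -m pendant '[{"dp":[0,4,0],"angular":[0,0,0],"jaw":1},{"dp":[0,8,0],"angular":[0,0,0],"jaw":1},{"dp":[0,12,0],"angular":[0,0,0],"jaw":1},{"dp":[0,14,0],"angular":[0,0,0],"jaw":1},{"dp":[0,14,0],"angular":[0,0,0],"jaw":1},{"dp":[0,14,0],"angular":[0,0,0],"jaw":1},{"dp":[0,14,0],"angular":[0,0,0],"jaw":1},{"dp":[0,14,0],"angular":[0,0,0],"jaw":1},{"dp":[0,14,0],"angular":[0,0,0],"jaw":1},{"dp":[0,14,0],"angular":[0,0,0],"jaw":1}]' 60
python3 - <<'E'
from h import *
im=manip.snapshot("top")[:,:,::-1]
cv2.imwrite("pics/t9.png",cv2.resize(im[100:400,190:510],None,fx=2,fy=2,interpolation=cv2.INTER_CUBIC))
E
```

```text
t: 30.55
tcp_pos: [0.4244, -0.1702, 0.0495]
tcp_rot: [[0.177, 0.984, -0.001], [0.984, -0.177, 0.0], [0.0, -0.001, -1.0]]
ft_force: [-0.3, 0.0, 1.3]
gripper_width: 1.004
finger_force: 0.0
t: 31.55
tcp_pos: [0.4244, 0.1114, 0.1698]
tcp_rot: [[0.177, 0.984, 0.001], [0.984, -0.177, 0.0], [0.0, 0.001, -1.0]]
ft_force: [0.3, -0.0, 0.4]
gripper_width: 1.0
finger_force: 0.0
t: 32.55
tcp_pos: [0.4248, 0.2492, 0.1694]
tcp_rot: [[0.178, 0.984, 0.0], [0.984, -0.178, 0.0], [0.0, 0.0, -1.0]]
ft_force: [-0.2, 0.3, 0.1]
gripper_width: 1.0
finger_force: 0.0
```

View pics/t9.png

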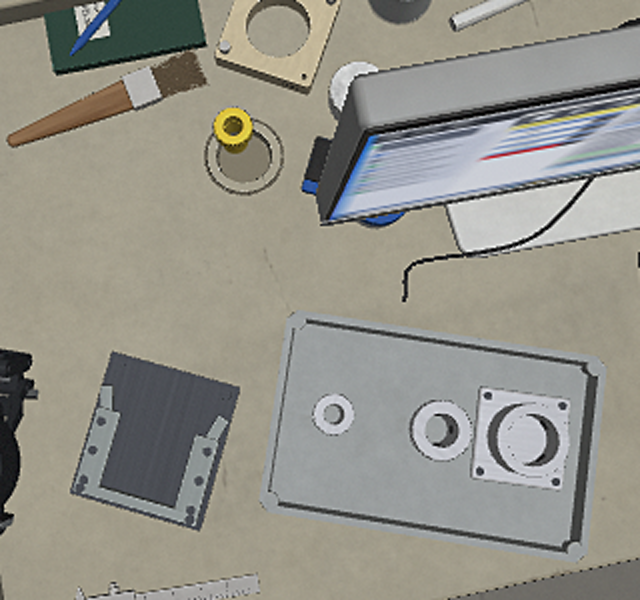

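The top view shows all three upright in the tray: small at (332,414), middle at (440,430), base at (521,438). They lie at about +95, 0 and -82 mm along the tray, and the bystanders have not moved. The robot is clear, so I'll hand in.

```bash
python3 -c "
from plant import manip
print(manip.sign_off())"
```

```text
the job is handed in; nothing more can be done
None
```

I handed the job in at about 33 s: all three sleeves stand upright in the tray in size order, the bystanders have not moved, and the sign-off returned no verdict.

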